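# Feed one ferrule and complete the club-head kit

## Task

The kit tray holds two golf club heads, but only one of them has its ferrule standing in the cell in front of it. Push the feeder's red grip all the way to its stop so that one ferrule is fed out to the end of the track, let go of it there so that it springs back by itself and the next ferrule drops, then stand the fed ferrule upright in the empty ferrule cell of the tray. Feed only one, and leave everything else on the table and in the tray where it is.

Things in the scene. Friction and masses are not known exactly. Their poses are not given: they have to be found in the camera images.
- feeder: Ferrule feeder, fixed: grey base plate 266 x 74 x 10 mm (x = -172 to +94 mm), on it a narrow aluminium track whose top is 30 mm above the table, over that a clear upright magazine (23 mm square, top 108 mm above the table) with three black ferrules stacked in it. Origin: on the table, under the magazine; +x is the direction in which the slide is pushed and ferrules are fed, z up.
- feeder_slide (a joint): The feeder's slide (steel pusher blade, red grip at its rear). 0 = home, 0.075 m = at its stop, along the feeder's +x. Springs push it home: 4 N to start, 9 N at the stop, 2 N more at 0.1 m/s; let go, it snaps home within half a second. At the stop the blade has put one ferrule in the nest; with the slide home the next drops before it. A short stroke leaves the ferrule on the way to jam.
- slide_grip (a point): Centre of the slide's upright red grip, moves with it: flat-sided, 16 mm along the feeder's x, 26 mm along its y, from 52 to 100 mm above the table (this point: 76 mm). It is 150 mm behind the magazine at home, 75 mm at the stop. Pinched across the feeder's y, it can snap back between the opened fingers. Beside it nothing stands above 52 mm.
- nest (a point): The nest at the front end of the track, on the track's top, 30 mm above the table, 72 mm ahead of the magazine: a fed ferrule comes to stand here upright, up to 5 mm before or 3 mm beyond this point. Beside it rails 5 mm high and 4.5 mm thick (17 mm apart), in front a 5 mm lip; above them it is free all round: take the ferrule by its upper 18 mm, closing across the feeder's y.
- ferrule_a_mid (a point): Centre (half-way up) of the lowest ferrule in the feeder, the one to be fed: black, slightly tapered ring, 15 mm in diameter, 24.5 mm tall, 12 g, standing upright; z is its axis. At the start it stands on the track under the magazine.
- ferrule_b_mid (a point): Centre of the ferrule above it in the magazine (same kind); it must drop on to the track once the slide is home, and must stay in the feeder.
- cell_left (a point): Middle of the floor (3 mm above the table) of the tray's ferrule cell on its +y side. Axes as the tray's: the cell's club head lies at +x. Each cell is 60 mm (x) by 92 mm (y), with a white pad, and walls 7 mm high from the table (outer rim 10 mm). One cell is empty, the other holds a ferrule; which one changes.
- cell_right (a point): The same for the cell on the tray's -y side, 96 mm from the other.
- kit_tray: Flat grey kit tray, fixed: 200 (x) by 196 mm (y), 10 mm high, floor 3 mm thick; origin under its centre, z up. Two lanes side by side along y; each has a ferrule cell at -x and a bay with a club head at +x.
- ferrule_kit_mid (a point): Centre of the ferrule (15 x 24 mm) that already stands in one of the tray's cells; stays where it is.
- head_done: Black club head in the tray that has its ferrule: 70 x 119 x 50 mm, lying with its toe to its cell and its neck away from it; origin under its middle.
- head_short: Black club head in the tray whose ferrule is missing, same size and kind.
- tweezers_1: Bystander: steel tweezers 124 mm long, lying.
- pin_gauge: Bystander: pin gauge 64 mm long, lying.
- driver: Bystander: small green screwdriver 156 mm long, lying.

How it is judged:
By the outcome, as a careful person would: the job done as asked, in the order asked, and still so for the second after the job is handed in, with the robot touching nothing.
It also fails if it takes over 51 s, if anything falls off the work surface, if the arm or the gripper's body presses on something with over 40 N, if the wrist force passes 120 N, or if a joint passes its speed limit or range.

## Robot

A 7-joint arm with a two-finger parallel gripper is mounted at the origin on a cart in front of the work surface, level with it; the furniture and walls round the work are solid. World frame = base frame: x ahead of the robot, y to its left, z up, the work surface at z = 0. Lengths are in m, angles in rad, forces in N, time in s.
With the tool pointing down it reaches from about 0.4 to 0.85 m from the base axis. Payload 10.4 kg.
Tool frame: the origin (TCP) lies on the centre line of the jaws, within the pads' length; the fingertips stand env.tips_ahead ahead of it and the grasp point (between the pads) lies 5 mm behind it (env.tips_ahead is the distance from the TCP to the fingertips, in m); z points along the fingers, y is the line along which they close (so a half turn about z gives the same grasp; the last joint's range is limited). The gripper opens to 85 mm and grips with 20 to 120 N. Pads are 22 mm wide; open, the fingers measure 114 mm over their backs; the gripper's body (76 mm by 85 mm) begins 54 mm behind the grasp point. The pads swing forward as they close: fully open they stand 13 mm farther back than shut.
Start: joints at [-1.185, 0.332, -0.065, 1.46, 0.022, 1.35, -0.088], TCP at [0.248, 0.574, 0.222] pointing down, gripper open.
Joint ranges: [-2.6, 2.6], [-0.5, 2.12], [-1.47, 1.34], [0.16, 2.42], [-1.27, 4.41], [0.06, 2.06], [-2.6, 2.6]. Speed limits (rad/s): [2.22, 2.22, 2.79, 2.79, 3.14, 3.14, 3.14].

## Interface

Orientations are given as a unit quaternion [x, y, z, w].
In Python, from plant import state, vision, env gives the robot as it stands.
- The arm moves only by the tool jog_arm, never from a script. Its argument "increments" is text: rows parted by semicolons, each of 5 numbers parted by spaces: the closure, from 0 (fully open) to 1 (shut), then the shift along the tool's x, y, z in units of 0.03 m (1.0 is 0.03 m), then the turn about the tool's z in units of 5 degrees (1.0 is 5 degrees). In form: fingers x y z yaw; .... A call has 1 to 8 rows; each row shifts and turns the commanded pose from where the row before left it, along the tool's axes as they then stand; what a row does not reach is not made up. A row lasts 1/8 s, in which the tool goes at most 62.5 mm and 10.7 degrees, less where a joint would pass 70% of its speed; a pose out of reach is approached as far as the arm can. A call with a number of a shift or a turn outside -1 to 1 is refused whole. A call with a gripper value outside its range is refused whole. The fingers move at their own pace and stop on an object; "newtons" is the grip in N (left out, the last holds). Time passes only in rows, so rows that do not move let the fingers close. It gives the time, the measured TCP pose, the force, the opening and the grip force at its end, in the units of the state.
- state(): the state, without advancing time (a new reading comes with each control period).
- vision.get_image(name): name is "scene" or "top" or "wrist"; returns the picture (480x640x3 uint8, red, green, blue); there is no depth.
- vision.calibration(name): a dict with "fov_y" (degrees; the focal length in pixels is half the picture's height over the tangent of half this angle, whatever the lens; pixels are square), "cx", "cy" (the principal point, pixels), "extrinsics" (4x4, takes a point from world to camera coordinates). Camera axes: x right, y down, z forward; pixel columns grow to the right and rows downward; lengths in m; the calibration is good to about 2 mm. The wrist camera is an equidistant fisheye: a pixel r from the principal point sees the ray r / f radians off the axis. A picture is of the moment at which its call begins: read the wrist's pose just before it. calibration takes no time and is no camera call; for the wrist camera it gives the pose at the moment of the call.
- env.job_done(): hands the job in; it is judged then, once.
The state is a dict: "time": time; "joint_positions": joint angles; "joint_vel": joint speeds; "joint_efforts": joint torques, N m; "tcp_pos": TCP position; "ee_rot": TCP orientation; "wrist_force": force on the tool from outside, world axes, zero at the start; "torque": the same for the moment, N m; "gripper_width": finger opening in m; "finger_force": force on a finger pad.
Only numpy, scipy, OpenCV 4.12 (cv2) and the standard library are available. Lean on these libraries where they do the work, as an engineer would, in place of code of your own. Each camera call takes 0.05 s, during which the arm holds its last target. There are 200 camera calls.

## Working session

There is one attempt and no reset: what is moved stays moved. The work goes in short steps, Python scripts to look and compute and a tool call to move; the robot and the scene stay as the last step left them, time stands still between calls to the robot, and variables do not carry over. Pictures are saved under pics/ and viewed, at most 10 in all, crops included, and the job is handed in when it is done.

Besides the shell and the picture viewer there is one more tool, called after ">>>" as name(argument=value, ...), one argument or row to a line, values as JSON. jog_arm: Moves the arm, as the interface text tells. Shifts and turns lie within -1 to 1; 1 stands for 0.03 m of shift or 5 degrees of turn. Its arguments: {"type":"object","properties":{"increments":{"type":"string"},"newtons":{"type":"number"}},"required":["increments"]}

```bash
mkdir -p pics; python3 - <<'E'
from plant import state, vision, env
import cv2, numpy as np
for n in ("top","scene"):
    im=vision.get_image(n); cv2.imwrite(f"pics/{n}0.png",im[:,:,::-1])
    c=vision.calibration(n); print(n,c["fov_y"],c["cx"],c["cy"],np.round(c["extrinsics"],4).tolist())
s=state(); print(s["time"],s["tcp_pos"],s["ee_rot"],s["gripper_width"],env.tips_ahead)
E
```

```text
top 57.2061159320702 323.3261668364978 240.87793510282512 [[0.0117, -0.9999, 0.0028, -0.0225], [-0.9983, -0.0119, -0.0565, 0.5988], [0.0566, -0.0021, -0.9984, 0.8965], [0.0, 0.0, 0.0, 1.0]]
scene 42.11174021859265 312.5638446910018 242.57154416220556 [[0.7305, -0.6827, -0.016, -0.4313], [-0.4257, -0.4369, -0.7924, 0.3229], [0.534, 0.5856, -0.6098, 0.9142], [0.0, 0.0, 0.0, 1.0]]
0.1 [0.24830965 0.57316996 0.22079459] [ 2.02990241e-01  9.79180547e-01 -6.34911252e-04 -1.21420317e-04] 0.08560227765338287 0.014
```

View pics/top0.png

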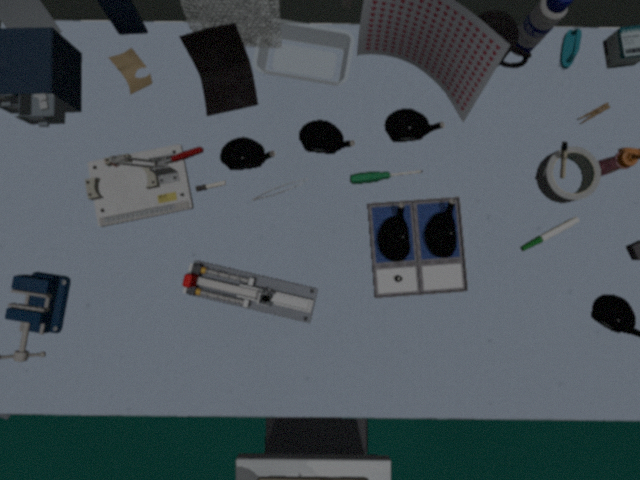

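View pics/scene0.png

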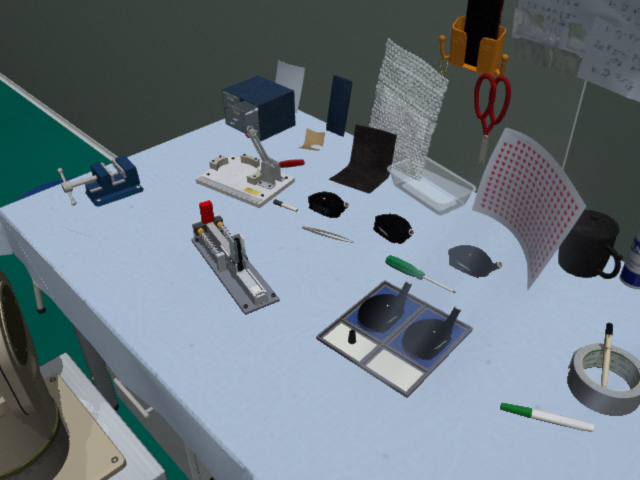

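The top view shows the feeder with its magazine near (265,295) and the red grip near (190,281). The tray is at (417,247); its left cell holds a ferrule at (398,278) and its right cell, around (442,276), is empty. I'll enlarge both.

```bash
python3 - <<'E'
import cv2, numpy as np
im=cv2.imread("pics/top0.png")
a=cv2.resize(im[255:330,175:325],None,fx=5,fy=5,interpolation=cv2.INTER_CUBIC)
a=cv2.convertScaleAbs(a,alpha=1.4)
b=cv2.resize(im[190:305,360:475],None,fx=5,fy=5,interpolation=cv2.INTER_CUBIC)
cv2.imwrite("pics/fe.png",a);cv2.imwrite("pics/tr.png",b)
E
```

```text
(no output)
```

View pics/fe.png

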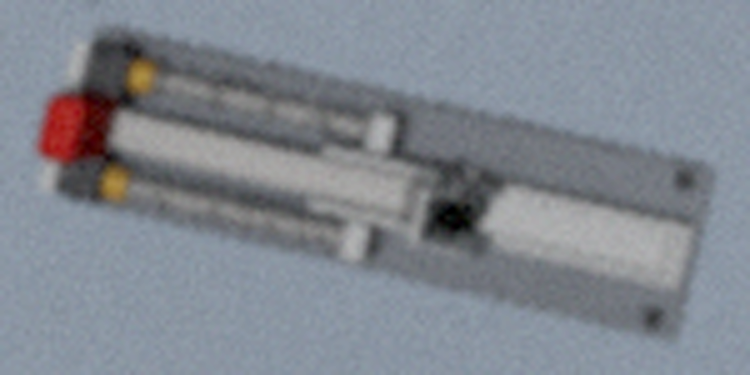

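View pics/tr.png

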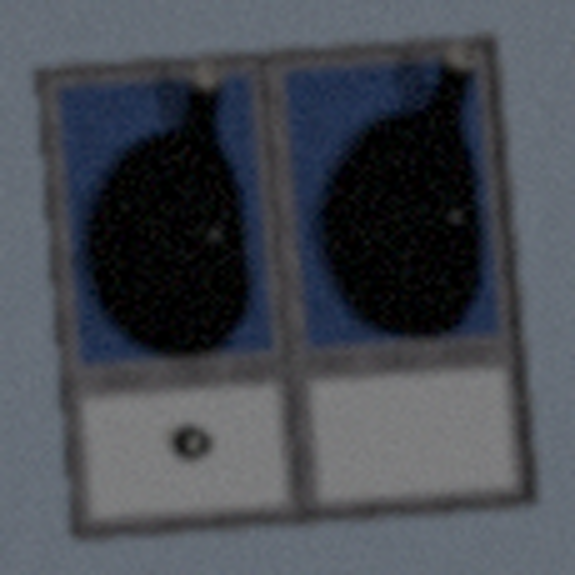

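The feeder crop shows base corners near (97,30), (715,160), (675,338) and (55,195), with the grip's top face centred near (62,128) and the magazine mouth near (455,213). In the tray crop the empty pad is the right one, with corners (305,382), (510,365), (527,490) and (315,507).

```bash
cat > h.py <<'E'
from plant import state, vision, env
import numpy as np
def ray(n,uv,z):
    c=vision.calibration(n); f=240/np.tan(np.radians(c["fov_y"]/2)); E=np.array(c["extrinsics"])
    d=E[:3,:3].T@np.array([(uv[0]-c["cx"])/f,(uv[1]-c["cy"])/f,1]); o=-E[:3,:3].T@E[:3,3]
    return o+d*(z-o[2])/d[2]
def proj(n,p):
    c=vision.calibration(n); f=240/np.tan(np.radians(c["fov_y"]/2)); E=np.array(c["extrinsics"])
    q=E[:3,:3]@p+E[:3,3]; return np.array([c["cx"]+f*q[0]/q[2],c["cy"]+f*q[1]/q[2]])
E
python3 - <<'E'
from h import *
np.set_printoptions(precision=4,suppress=True)
F=lambda u,v,z:ray("top",(u/5+175-.4,v/5+255-.4),z)
T=lambda u,v,z:ray("top",(u/5+360-.4,v/5+190-.4),z)
C=np.array([F(97,30,.01),F(715,160,.01),F(675,338,.01),F(55,195,.01)])
print(C, np.linalg.norm(C-np.roll(C,-1,0),axis=1))
d=(C[1]+C[2]-C[0]-C[3])[:2]; e=d/np.linalg.norm(d); print("ang",np.degrees(np.arctan2(e[1],e[0])))
front=(C[1]+C[2])[:2]/2; back=(C[0]+C[3])[:2]/2
print("origin from front",front-.094*e,"back",back+.172*e)
g=F(62,128,.1); print("grip",g, "->org",g[:2]+.15*e)
print("mag",F(455,213,.108))
K=np.array([T(38,70,.01),T(495,38,.01),T(533,500,.01),T(75,535,.01)])
print(np.linalg.norm(K-np.roll(K,-1,0),axis=1),K.mean(0))
t=(K[0]+K[1]-K[2]-K[3])[:2];print("tray ang",np.degrees(np.arctan2(t[1],t[0])))
P=np.array([T(305,382,.003),T(510,365,.003),T(527,490,.003),T(315,507,.003)]);print("cell",P.mean(0),np.linalg.norm(P-np.roll(P,-1,0),axis=1))
t=t/np.linalg.norm(t); n=np.array([-t[1],t[0]])
o=K.mean(0)[:2]; c=P.mean(0)[:2]-o; print(c@t,c@n)
s=state(); q=s["ee_rot"]
from scipy.spatial.transform import Rotation as R
print(R.from_quat(q).as_matrix())
# scene check
import cv2
E
```

```text
[[ 0.555   0.2536  0.01  ]
 [ 0.5041 -0.0047  0.01  ]
 [ 0.4305  0.011   0.01  ]
 [ 0.4864  0.2691  0.01  ]] [0.2633 0.0752 0.2641 0.0703]
ang -101.69213230737425
origin from front [0.4863 0.0952] back [0.4859 0.0929]
grip [0.5174 0.2395 0.1   ] ->org [0.487  0.0927]
mag [0.488  0.0906 0.108 ]
[0.193  0.194  0.1913 0.1949] [ 0.59   -0.2107  0.01  ]
tray ang 4.614821679439638
cell [ 0.5273 -0.2664  0.003 ] [0.0867 0.0527 0.0893 0.0524]
-0.06698810550019543 -0.050436011953099165
[[-0.9176  0.3975 -0.0005]
 [ 0.3975  0.9176 -0.0012]
 [-0.     -0.0013 -1.    ]]
```

>>> jog_arm(
  increments="0 0 0 0 1;0 0 0 0 1;0 0 0 0 1;0 0 0 0 1;0 0 0 0 1;0 0 0 0 1;0 0 0 0 1;0 0 0 0 1",
  newtons=40,
)

```text
time: 1.1
tcp_pos: [0.2483, 0.5733, 0.221]
ee_rot: [0.527, 0.85, -0.0, 0.0]
wrist_force: [0.1, -0.5, -0.1]
gripper_width: 0.0854
finger_force: 0.0
```

>>> jog_arm(
  increments="0 0 0 0 1;0 0 0 0 1;0 0 0 0 1;0 0 0 0 1;0 0 0 0 1;0 0 0 0 1;0 0 0 0 1;0 0 0 0 0.66",
)

```text
time: 2.1
tcp_pos: [0.2483, 0.5733, 0.221]
ee_rot: [0.776, 0.63, -0.0, 0.0]
wrist_force: [-0.4, -0.5, 0.3]
gripper_width: 0.085
finger_force: 0.0
```

>>> jog_arm(
  increments="0 -0.8 1 0 0;0 -0.8 1 0 0;0 -0.8 1 0 0;0 -0.8 1 0 0;0 -0.8 1 0 0;0 -0.8 1 0 0;0 -0.8 1 0 0;0 -0.8 1 0 0",
)

```text
time: 3.1
tcp_pos: [0.445, 0.3356, 0.2213]
ee_rot: [0.776, 0.631, -0.0, -0.0]
wrist_force: [0.1, -0.1, -0.2]
gripper_width: 0.0856
finger_force: 0.0
```

>>> jog_arm(
  increments="0 -0.8 1 0 0;0 -0.8 1 0 0;0 -0.8 1 0 0;0 -0.2 0 0 0;0 0 0 0 0",
)

```text
time: 3.72
tcp_pos: [0.5162, 0.2422, 0.2212]
ee_rot: [0.776, 0.631, -0.0, -0.0]
wrist_force: [-0.4, 0.2, 0.9]
gripper_width: 0.0855
finger_force: 0.0
```

```bash
cat >> h.py <<'E'
import cv2
def wc(): return vision.calibration("wrist")
def wproj(p,c):
    f=240/np.tan(np.radians(c["fov_y"]/2)); E=np.array(c["extrinsics"]); q=E[:3,:3]@p+E[:3,3]
    r=np.hypot(q[0],q[1]); th=np.arctan2(r,q[2]); return np.array([c["cx"],c["cy"]])+f*th*q[:2]/r
def wray(uv,z,c):
    f=240/np.tan(np.radians(c["fov_y"]/2)); E=np.array(c["extrinsics"])
    d=np.array(uv,float)-[c["cx"],c["cy"]]; r=np.hypot(*d); th=r/f
    v=np.r_[np.sin(th)*d/r,np.cos(th)]; v=E[:3,:3].T@v; o=-E[:3,:3].T@E[:3,3]
    return o+v*(z-o[2])/v[2]
E
python3 - <<'E'
from h import *
c=wc(); im=vision.get_image("wrist"); cv2.imwrite("pics/w1.png",cv2.convertScaleAbs(im[:,:,::-1],alpha=1.3))
a=np.radians(-101.7);e=np.array([np.cos(a),np.sin(a)]);o=np.array([.4865,.093])
for s,z in((-.15,.1),(0,.108),(.072,.03)): print(s,wproj(np.r_[o+s*e,z],c))
print(c["fov_y"])
E
```

```text
-0.15 [319.43206094 226.85714524]
0 [319.31557599 387.26550037]
0.072 [319.13623976 390.2924589 ]
65.70646984690485
```

View pics/w1.png

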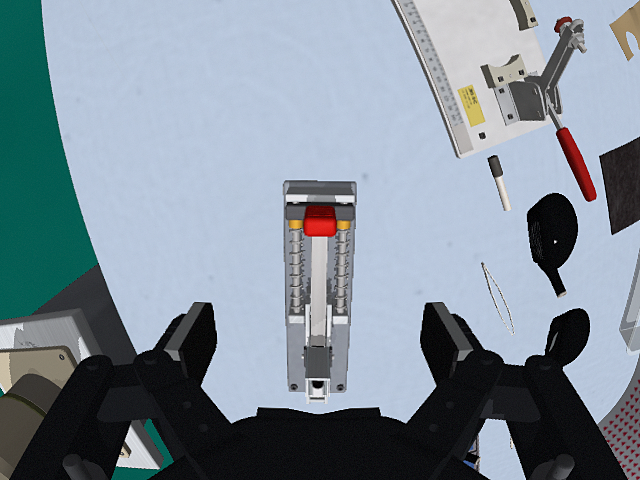

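The wrist view shows the red grip on the jaw centre line at about (320,222), as predicted. The magazine is at about (318,385).

>>> jog_arm(
  increments="0 -0.07 0.04 0.9 0;0 0 0 1 0;0 0 0 1 0;0 0 0 1 0;0 0 0 0.95 0;0 0 0 0 0;0.6 0 0 0 0;1 0 0 0 0",
  newtons=60,
)

```text
time: 4.78
tcp_pos: [0.5181, 0.2405, 0.0774]
ee_rot: [0.775, 0.631, 0.001, -0.0]
wrist_force: [0.5, -0.1, 0.3]
gripper_width: 0.0517
finger_force: 0.0
```

>>> jog_arm(
  increments="1 0 0 0 0;1 0 0 0 0;1 0 0 0 0",
)

```text
time: 5.15
tcp_pos: [0.5171, 0.2403, 0.0771]
ee_rot: [0.776, 0.631, 0.0, -0.001]
wrist_force: [-5.6, -1.5, 9.7]
gripper_width: 0.0243
finger_force: 58.8
```

>>> jog_arm(
  increments="1 -0.3 0 0 0;1 -0.4 0 0 0;1 -0.4 0 0 0;1 -0.4 0 0 0;1 -0.4 0 0 0;1 -0.4 0 0 0;1 -0.2 0 0 0;1 0 0 0 0",
)

```text
time: 6.15
tcp_pos: [0.5015, 0.1695, 0.0771]
ee_rot: [0.775, 0.632, 0.001, -0.002]
wrist_force: [-6.7, 9.0, 6.9]
gripper_width: 0.0241
finger_force: 59.4
```

>>> jog_arm(
  increments="1 -0.1 0 0 0;1 -0.1 0 0 0;1 0 0 0 0",
)

```text
time: 6.52
tcp_pos: [0.5009, 0.1669, 0.0773]
ee_rot: [0.774, 0.633, 0.003, -0.002]
wrist_force: [-1.1, 21.1, -0.2]
gripper_width: 0.0242
finger_force: 59.5
```

>>> jog_arm(
  increments="1 -0.1 0 0 0;1 0 0 0 0",
)

```text
time: 6.78
tcp_pos: [0.5008, 0.1668, 0.0774]
ee_rot: [0.774, 0.634, 0.005, -0.003]
wrist_force: [2.8, 29.2, -8.0]
gripper_width: 0.0242
finger_force: 59.9
```

It is firmly at the stop (29 N with no further travel), so I open.

>>> jog_arm(
  increments="0 0 0 0 0;0 0 0 0 0;0 0 0 0 0;0 0 0 0 0;0 0 0 0 0;0 0 0 -1 0;0 0 0 -1 0;0 0 0 -1 0",
)

```text
time: 7.78
tcp_pos: [0.5003, 0.1574, 0.1669]
ee_rot: [0.776, 0.631, -0.0, -0.0]
wrist_force: [-0.0, 0.6, 0.1]
gripper_width: 0.0853
finger_force: 0.0
```

>>> jog_arm(
  increments="0 -0.5 0 -1 0;0 -1 0 -0.5 0;0 -1 0 0 0;0 -0.3 0 0 0;0 0 0 0 0",
)

```text
time: 8.4
tcp_pos: [0.4833, 0.0754, 0.2109]
ee_rot: [0.776, 0.631, 0.0, -0.0]
wrist_force: [-0.0, 1.6, 1.5]
gripper_width: 0.0853
finger_force: 0.0
```

```bash
python3 - <<'E'
from h import *
s=state();print(s["time"],s["tcp_pos"],s["gripper_width"])
c=wc(); im=vision.get_image("wrist")[:,:,::-1]
t=vision.get_image("top")[:,:,::-1]
a=np.radians(-101.7);e=np.array([np.cos(a),np.sin(a)]);o=np.array([.4865,.093])
for q,z in((-.15,.1),(0,.108),(.072,.0545)): print(q,wproj(np.r_[o+q*e,z],c),proj("top",np.r_[o+q*e,z]))
cv2.imwrite("pics/w2.png",im);cv2.imwrite("pics/t2.png",t)
T=cv2.resize(t[255:330,175:325],None,fx=4,fy=4,interpolation=cv2.INTER_CUBIC)
W=cv2.resize(im[180:480,220:420],None,fx=1.0,fy=1.0)
o=np.zeros((600,800,3),np.uint8); o[:300,:600]=T; o[300:600,:200]=W; o[300:600,200:800]=cv2.resize(im,(600,300)) 
cv2.imwrite("pics/c2.png",cv2.convertScaleAbs(o,alpha=1.4))
E
```

```text
8.4 [0.48326062 0.07543505 0.21091459] 0.08526643223090138
-0.15 [317.00445173  -1.39478796] [186.80941616 280.46281445]
0 [317.21448514 206.78007769] [264.2729015  297.99528241]
0.072 [317.50912816 271.80586186] [303.41192432 303.86941537]
```

View pics/c2.png

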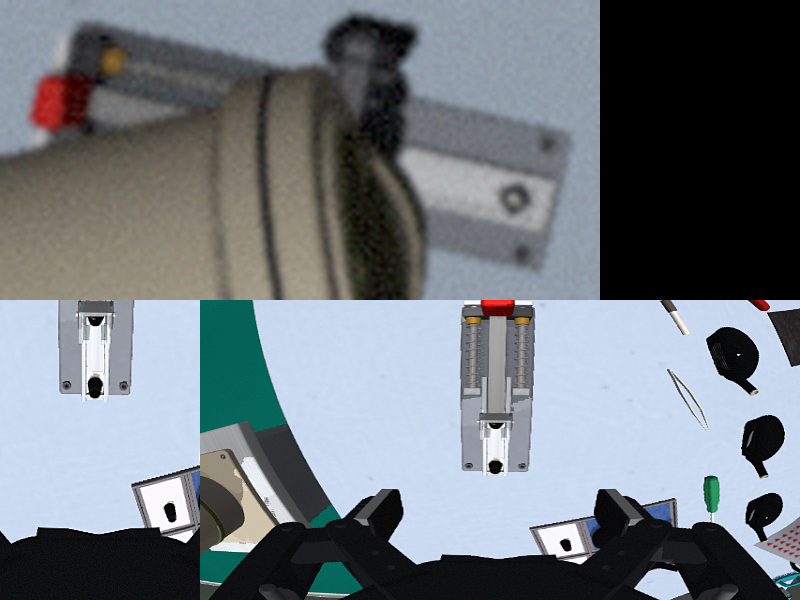

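The ferrule stands in the nest at top-view (303.4,304.1), where predicted. The slide is home and the next ferrule is under the magazine. In the wrist view the ferrule is about 2 px left of its prediction.

>>> jog_arm(
  increments="0 -0.9 -0.05 0 0;0 -0.9 0 0 0;0.3 0 0 1 0;0.3 0 0 1 0;0.3 0 0 0.7 0;0.3 0 0 0 0;0.3 0 0 0 0",
)

```text
time: 9.38
tcp_pos: [0.4715, 0.0233, 0.1307]
ee_rot: [0.775, 0.632, 0.0, 0.0]
wrist_force: [-0.3, 0.8, 0.1]
gripper_width: 0.0598
finger_force: 0.0
```

```bash
python3 - <<'E'
from h import *
s=state();print(s["time"],s["tcp_pos"],s["gripper_width"])
c=wc(); im=vision.get_image("wrist")[:,:,::-1]
a=np.radians(-101.7);e=np.array([np.cos(a),np.sin(a)]);o=np.array([.4865,.093])
for q,z in((.072,.0545),(.072,.03)): print(q,wproj(np.r_[o+q*e,z],c))
print("below tcp",wproj(np.r_[s["tcp_pos"][:2],.0545],c))
o=cv2.resize(im[100:400,170:470],(600,600),interpolation=cv2.INTER_CUBIC)
cv2.imwrite("pics/c3.png",cv2.convertScaleAbs(o,alpha=1.4))
E
```

```text
9.375 [0.47145615 0.02331697 0.13074618] 0.059771783457189386
0.072 [318.63221182 243.89702376]
0.072 [318.56928086 232.91221915]
below tcp [317.70576852 242.85161528]
```

View pics/c3.png

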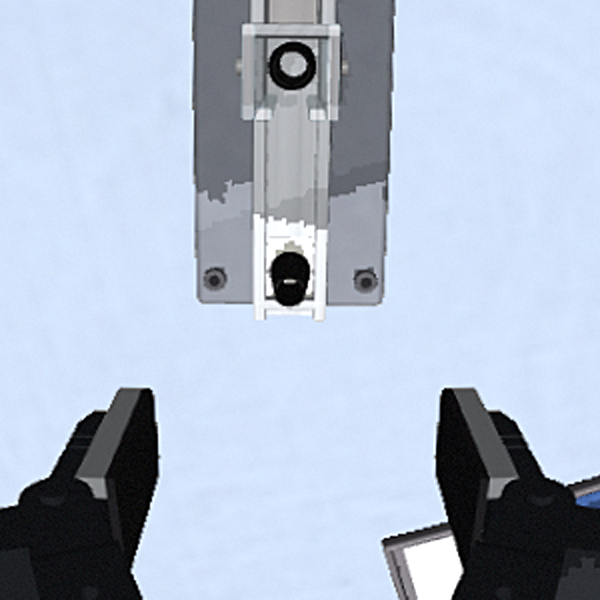

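The ferrule's top is at about (315,242) in the wrist image against (317.7,243) for the point below the TCP. That puts it about 1.4 mm toward tool -y, so I correct and grasp.

>>> jog_arm(
  increments="0.4 0 -0.05 0.8 0;0.4 0 0 0.8 0;0.4 0 0 0.6 0;0.4 0 0 0.4 0;0.5 0 0 0 0;0.7 0 0 0 0;1 0 0 0 0;1 0 0 0 0",
  newtons=30,
)

```text
time: 10.42
tcp_pos: [0.4697, 0.0232, 0.0524]
ee_rot: [0.776, 0.631, 0.0, 0.0]
wrist_force: [0.6, -0.9, 0.9]
gripper_width: 0.0002
finger_force: 0.0
```

>>> jog_arm(
  increments="1 0 0 0 0;1 0 0 0 0",
)

```text
time: 10.68
tcp_pos: [0.4694, 0.0231, 0.052]
ee_rot: [0.776, 0.631, 0.0, -0.0]
wrist_force: [0.2, -0.5, -0.2]
gripper_width: 0.0002
finger_force: 0.0
```

The jaws shut to zero, so the grasp missed. I look before moving.

```bash
python3 - <<'E'
from h import *
c=wc(); im=vision.get_image("wrist")[:,:,::-1]; sc=vision.get_image("scene")[:,:,::-1]
o=np.zeros((450,800,3),np.uint8)
o[:,:400]=cv2.resize(im[80:380,190:457],(400,450),interpolation=cv2.INTER_CUBIC)
o[:,400:]=cv2.resize(sc[200:335,170:290],(400,450),interpolation=cv2.INTER_CUBIC)
cv2.imwrite("pics/c4.png",cv2.convertScaleAbs(o,alpha=1.4))
s=state()["tcp_pos"]
print(s,wproj(np.array(s)+[0,0,.005],c),wproj(np.array([s[0],s[1],s[2]-.014]),c))
E
```

```text
[0.46939176 0.02303166 0.0519849 ] [317.50791008 300.80333738] [317.57172883 283.03790021]
```

View pics/c4.png

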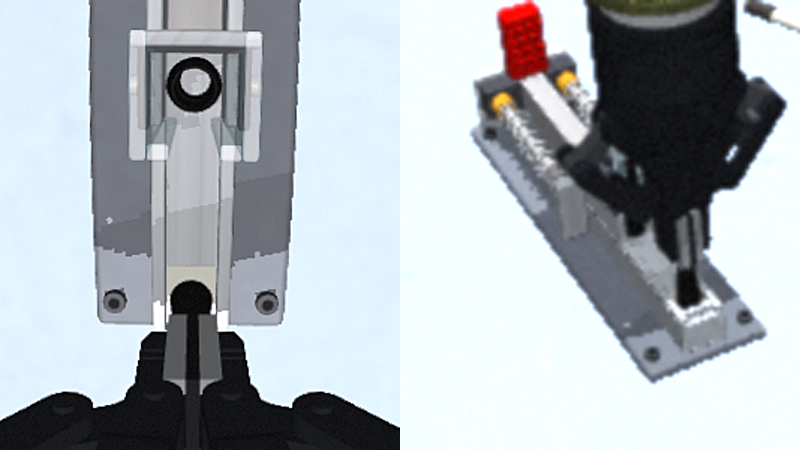

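```bash
python3 - <<'E'
from h import *
np.set_printoptions(precision=4,suppress=True)
c=wc(); s=np.array(state()["tcp_pos"])
k=lambda p:(proj("scene",p)-[170,200])*[400/120,450/135]+[400,0]
for z in(.0545,.03): 
  p=np.array([.4705,.0225,z]); print("nest scene",k(p),"wrist crop",(wproj(p,c)-[190,80])*1.5)
print("tip scene",k(s-[0,0,.014]),"tip wrist",(wproj(s-[0,0,.014],c)-[190,80])*1.5)
for v in(281,297,315): print(v,[wray((190/1.5+190,v/1.5+80),z,c) for z in(.0545,.03)])
for p in((193,84),): print("mag",wray((p[0]/1.5+190,p[1]/1.5+80),.079,c))
E0=np.array(c["extrinsics"]);print("cam",-E0[:3,:3].T@E0[:3,3])
E
```

```text
nest scene [686.9225 268.1989] wrist crop [195.3246 328.3045]
nest scene [690.048  301.3412] wrist crop [194.9657 295.5946]
tip scene [686.8837 291.1007] tip wrist [191.4258 304.5651]
281 [array([0.4721, 0.0379, 0.0545]), array([0.4699, 0.0281, 0.03  ])]
297 [array([0.471 , 0.0329, 0.0545]), array([0.4687, 0.0223, 0.03  ])]
315 [array([0.4698, 0.0272, 0.0545]), array([0.4673, 0.0157, 0.03  ])]
mag [0.4844 0.0933 0.079 ]
cam [0.4851 0.0975 0.2041]
```

```bash
python3 - <<'E'
from h import *
c=wc(); s=np.array(state()["tcp_pos"])
im=vision.get_image("wrist")[:,:,::-1].copy(); sc=vision.get_image("scene")[:,:,::-1].copy()
o=np.zeros((600,800,3),np.uint8)
A=cv2.resize(im[250:340,288:348],(400,600),interpolation=cv2.INTER_CUBIC)
B=cv2.resize(sc[250:310,235:275],(400,600),interpolation=cv2.INTER_CUBIC)
ex=np.array([.203,.979,0])*.011
for dz in(-.014,0,.014):
  col={-.014:(0,0,255),0:(0,255,0),.014:(255,0,0)}[dz]
  p=s+[0,0,dz]
  q=(wproj(p+ex,c)-[288,250])*[400/60,600/90]; cv2.circle(A,tuple(int(v) for v in q),3,col,-1)
  q=(proj("scene",p-ex)-[235,250])*10; cv2.circle(B,tuple(int(v) for v in q),3,col,-1)
o[:,:400]=cv2.convertScaleAbs(A,alpha=1.6,beta=20);o[:,400:]=cv2.convertScaleAbs(B,alpha=1.6,beta=20)
cv2.imwrite("pics/c5.png",o)
E
```

```text
(no output)
```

View pics/c5.png

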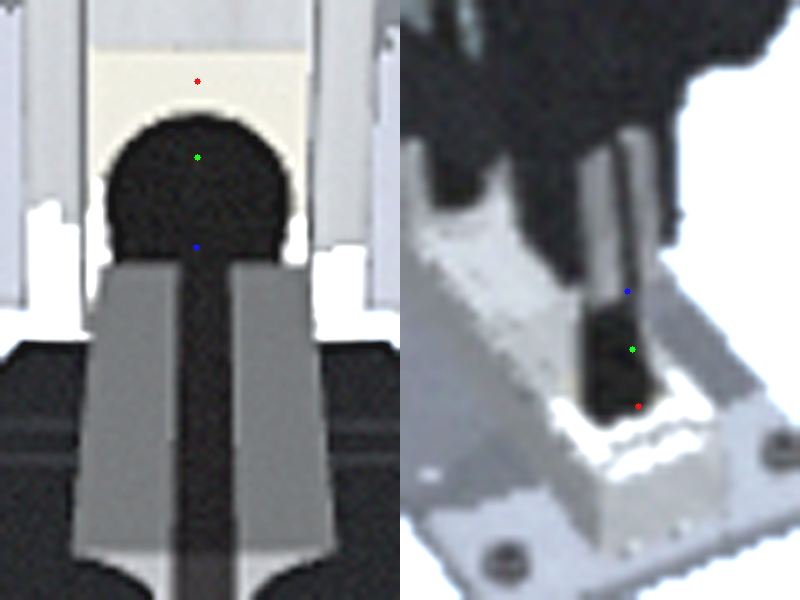

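This settles it: the real fingertips are at the blue marker, about 14 mm behind the TCP rather than ahead, so the jaws closed about 11 mm above the ferrule. It still stands untouched in the nest. I open, go 25 mm lower and close.

>>> jog_arm(
  increments="0.4 0 0 0 0;0.4 0 0 0 0;0.4 0 0 0 0;0.4 0 0 0.3 0;0.4 0 0 0.3 0;0.4 0 0 0.23 0;0.4 0 0 0 0",
)

```text
time: 11.75
tcp_pos: [0.4689, 0.0229, 0.0264]
ee_rot: [0.776, 0.631, -0.001, -0.0]
wrist_force: [-0.5, 0.2, 0.3]
gripper_width: 0.051
finger_force: 0.0
```

>>> jog_arm(
  increments="0.7 0 0 0 0;0.8 0 0 0 0;1 0 0 0 0;1 0 0 0 0;1 0 0 0 0",
)

```text
time: 12.38
tcp_pos: [0.4697, 0.0231, 0.0274]
ee_rot: [0.776, 0.631, 0.0, 0.0]
wrist_force: [-1.7, -0.6, 5.8]
gripper_width: 0.0136
finger_force: 29.5
```

>>> jog_arm(
  increments="1 0 0 -0.3 0;1 0 0 -0.7 0;1 0 0 -0.9 0;1 0 0 -0.9 0;1 -0.4 0.1 -0.2 0;1 -0.8 0.3 0 0;1 -0.9 0.4 0 0;1 -0.9 0.4 0 0",
)

```text
time: 13.38
tcp_pos: [0.4859, -0.074, 0.1166]
ee_rot: [0.776, 0.631, -0.0, -0.0]
wrist_force: [-0.1, -0.4, -0.1]
gripper_width: 0.0132
finger_force: 29.3
```

>>> jog_arm(
  increments="1 -0.9 0.4 0 0;1 -0.9 0.4 0 0;1 -0.9 0.4 0 0;1 -0.9 0.4 0 0;1 -0.9 0.4 0 0;1 -0.9 0.3 0 0;1 -0.6 0.2 0 0;1 0 0 0 0",
)

```text
time: 14.38
tcp_pos: [0.522, -0.2659, 0.1165]
ee_rot: [0.777, 0.63, -0.001, -0.0]
wrist_force: [-0.7, 0.3, -1.1]
gripper_width: 0.0135
finger_force: 29.3
```

>>> jog_arm(
  increments="1 0 0 0 1;1 0 0 0 1;1 0 0 0 1;1 0 0 0 1;1 0 0 0 1;1 0 0 0 1",
)

```text
time: 15.12
tcp_pos: [0.523, -0.2628, 0.1167]
ee_rot: [0.913, 0.408, -0.0, -0.0]
wrist_force: [0.7, 1.3, -0.1]
gripper_width: 0.013
finger_force: 29.3
```

>>> jog_arm(
  increments="1 0 0 0 1;1 0 0 0 1;1 0 0 0 1;1 0 0 0 1;1 0 0 0 1;1 0 0 0 1;1 0 0 0 0",
)

```text
time: 16.0
tcp_pos: [0.523, -0.2629, 0.1167]
ee_rot: [0.987, 0.159, -0.0, -0.0]
wrist_force: [0.5, 0.2, -0.2]
gripper_width: 0.0133
finger_force: 29.3
```

>>> jog_arm(
  increments="1 0 0 0.9 0;1 0 0 0.9 0;1 0 0 0.9 0;1 0 0 0.6 0;1 0 0 0.4 0;1 0 0 0.1 0;1 0 0 0 0;1 0 0 0 0",
)

```text
time: 17.0
tcp_pos: [0.5237, -0.2641, 0.0038]
ee_rot: [0.987, 0.159, 0.001, 0.0]
wrist_force: [0.8, 0.1, -0.4]
gripper_width: 0.0132
finger_force: 29.3
```

>>> jog_arm(
  increments="1 0 0 0.03 0;1 0 0 0 0",
)

```text
time: 17.25
tcp_pos: [0.5233, -0.2638, 0.0023]
ee_rot: [0.987, 0.159, 0.0, -0.0]
wrist_force: [-0.4, 0.2, 0.3]
gripper_width: 0.0133
finger_force: 29.3
```

>>> jog_arm(
  increments="1 0 0 0.03 0;1 0 0 0.02 0;1 0 0 0 0",
)

```text
time: 17.62
tcp_pos: [0.5232, -0.2639, 0.0006]
ee_rot: [0.987, 0.159, -0.0, -0.0]
wrist_force: [0.6, -0.1, 0.2]
gripper_width: 0.0134
finger_force: 29.3
```

>>> jog_arm(
  increments="1 0 0 0.03 0;1 0 0 0 0;1 0 0 0 0",
)

```text
time: 18.0
tcp_pos: [0.5233, -0.2639, 0.0004]
ee_rot: [0.987, 0.159, 0.0, -0.0]
wrist_force: [-3.5, 2.3, 8.6]
gripper_width: 0.0135
finger_force: 30.1
```

The ferrule has touched the floor. I relieve the pressure, open gently and lift.

>>> jog_arm(
  increments="1 0 0 -0.02 0;0.75 0 0 0 0;0.7 0 0 0 0;0.65 0 0 0 0;0.6 0 0 0 0;0.6 0 0 0 0;0.6 0 0 -0.3 0;0.6 0 0 -0.7 0",
)

```text
time: 19.0
tcp_pos: [0.5228, -0.2638, 0.031]
ee_rot: [0.987, 0.159, -0.001, -0.0]
wrist_force: [-0.2, 0.3, 0.3]
gripper_width: 0.034
finger_force: 0.0
```

>>> jog_arm(
  increments="0.6 0 0 -1 0;0.6 0 0 -1 0;0.6 0 0 -1 0;0.6 -1 0 -1 0;0.6 -1 0 0 0;0.6 -1 0 0 0;0.6 0 0 0 0;0.6 0 0 0 0",
)

```text
time: 20.0
tcp_pos: [0.4385, -0.2919, 0.1513]
ee_rot: [0.987, 0.159, 0.001, -0.0]
wrist_force: [0.4, 0.4, -0.3]
gripper_width: 0.0341
finger_force: 0.0
```

```bash
python3 - <<'E'
from h import *
s=state();print(s["time"],s["tcp_pos"],s["gripper_width"])
im=vision.get_image("top")[:,:,::-1]; sc=vision.get_image("scene")[:,:,::-1]
o=np.zeros((600,800,3),np.uint8)
o[:300,:800]=cv2.resize(im[190:325,170:530],(800,300),interpolation=cv2.INTER_CUBIC)
o[300:,:800]=cv2.resize(sc[195:405,180:460],(800,600),interpolation=cv2.INTER_CUBIC)[:600:2]if 0 else cv2.resize(sc[195:400,180:480],(800,300),interpolation=cv2.INTER_CUBIC)
cv2.imwrite("pics/c6.png",cv2.convertScaleAbs(o,alpha=1.3))
E
```

```text
20.0 [ 0.43854965 -0.29185762  0.15127631] 0.034058932034061476
```

View pics/c6.png

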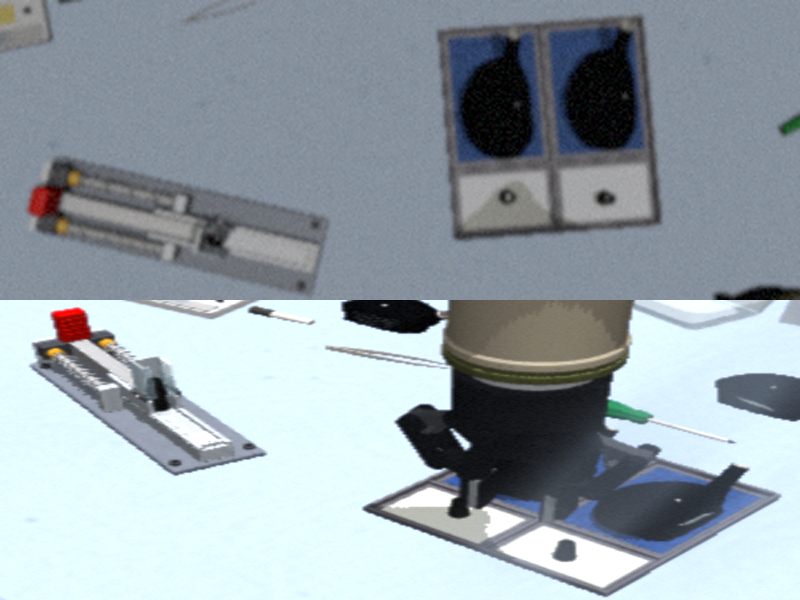

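The new ferrule stands upright in the right cell at crop (566,551). The nest is empty, the slide is home with the next ferrule on the track, and everything else is where it was. I hand in.

```bash
python3 -c "
from plant import env; print(env.job_done())"
```

```text
the job is handed in; nothing more can be done
None
```

I fed one ferrule, let the slide spring home so the next one dropped, and stood the fed ferrule upright in the empty right cell. The first grasp closed above it and needed a second try. I handed the job in at about 20 s; no verdict came back.

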